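Hold a rinsed port sleeve over the drying jet

TASK

Blow-dry the rinsed large port sleeve: first turn the drying stand's air valve to half open (lever at 45 degrees, half-way between shut and fully open) and let go of it. Then lift the large sleeve, the one with the widest head, out of the rack and carry it upright over the obstacles to the air nozzle, without letting it touch any part of the drying stand and leaving everything else in its place. Finish while still holding it, upright and still, with the lower end of its tube centred about 1 cm above the nozzle tip.

Things in the scene. Friction and masses are not known exactly. Their poses are not given: they have to be found in the camera images.
- sleeve_head (a point): Centre of the large port sleeve's head, on its axis: 18 mm below the flat top, 118 mm above the tube's lower end; z points up along the axis. The head is a grey plastic cylinder, 42 mm diameter, 36 mm high: the widest and tallest of the three heads in the rack.
- sleeve_end (a point): Centre of the open lower end of the large sleeve's tube, on its axis, 118 mm below sleeve_head; z points up along the axis.
- rack: Fixed white drying rack, 85 mm (its x) by 220 mm (its y), flat top plate at 120 mm height. Origin at the table under its centre. Three 24 mm holes in a row along its y at -70, 0 and +70 mm; the three hanging things take them in any order. Fingers closing along the rack's x have room on both sides of a head.
- nozzle_tip (a point): Tip of the stand's upward-pointing brass air nozzle, 85 mm above the table, 10 mm wide; x and y are the stand's. A U-shaped sheet metal splash guard, its rim 110 mm above the table, stands around it: walls 60 mm away on its -y and +y sides (120 mm long) and 58 mm away on its -x side; open to +x.
- valve_axis (a point): The vertical turning axis of the stand's air valve at the lever's mid-height (79 mm above the table), 160 mm to the stand's +y of the nozzle; x and y are the stand's axes. A flat disc of 34 mm radius below the lever carries marks for shut, half and open.
- lever_grip (a point): A point to pinch on the steel valve lever, 58 mm from the valve axis, at the lever's mid-height. The lever is a bar 12 mm wide and 18 mm high reaching 90 mm out from the axis, with nothing beneath it here but the base plate (top at 12 mm). Its own -x points outward along the lever.
- valve (a joint): Angle of the valve lever, rad: 0 = shut (lever points to the stand's -x, towards the robot), 1.571 = fully open (lever points to the stand's +y), half open = 0.785. It grows as the lever turns clockwise seen from above, stays where it is left and needs about 0.12 N m (2 to 3 N at lever_grip).
- slim_sleeve: Bystander hanging in the rack: slim sleeve, head 31 mm diameter and 22 mm high (its top 142 mm above the table), tube 10 mm. Origin at the tube's lower end.
- obturator: Bystander hanging in the rack: rod with a domed grip 33 mm wide and 27 mm high (its top 147 mm above the table). Origin at the rod's lower tip.
- bottle: Bystander: white bottle, 54 mm diameter, 150 mm tall, standing between rack and stand. Origin at the centre of its underside.
- dish: Bystander: small round steel dish, 70 mm diameter, 30 mm high. Origin at the centre of its underside.
- vial: Bystander: clear open vial, 32 mm diameter, 55 mm tall. Origin at the centre of its underside.
- bead_jar: Bystander: closed jar, 60 mm diameter, 60 mm tall. Origin at the centre of its underside.
- sleeve: The large port sleeve, loose, about 0.12 kg, 136 mm tall: the head, and below it a straight steel tube, 18 mm outer diameter, 100 mm long. It hangs upright in a rack hole, its head resting on the rack plate. Origin at the centre of the tube's lower end.
- stand: The fixed drying stand: base plate 160 mm (x) by 320 mm (y), 12 mm high, with pipe, valve and lever, nozzle and splash guard. Origin at the table under the plate's centre. The valve stands 100 mm to its +y side, the nozzle 60 mm to its -y side.
Things that resemble listed ones, but are neither listed nor needed, are in the scene too. What is shaped like the sleeve but purple or red is not meant.

How it is judged:
By the outcome, as a careful person would: the job done as asked, in the order asked, and still so for the second after the job is handed in, while the arm keeps its last pose, push and grip.
It also fails if it takes over 58 s, if anything falls off the work surface, if the arm or the gripper's body presses on something with over 40 N, if the wrist force passes 120 N, or if a joint passes its speed limit or range.

ROBOT

A 7-joint arm with a two-finger parallel gripper is mounted at the origin on the work surface. World frame = base frame: x ahead of the robot, y to its left, z up, the work surface at z = 0. Lengths are in m, angles in rad, forces in N, time in s.
With the tool pointing down it reaches from about 0.425 to 0.825 m from the base axis. Payload 3.6 kg.
Tool frame: the origin (TCP) lies where the fingers leave the gripper's body, on its centre line; the fingertips stand 73 mm ahead of it and the grasp point (between the pads) lies 54 mm ahead of it; x points along the fingers, y is the direction in which the jaws open and shut, and the axes are right-handed (so a half turn about x gives the same grasp; the last joint's range is limited). The gripper opens to 85 mm and grips with 20 to 120 N. Pads are 22 mm wide; open, the fingers measure 114 mm over their backs; the gripper's body (76 mm by 85 mm) begins 54 mm behind the grasp point. The pads swing forward as they close: fully open they stand 13 mm farther back than shut.
Start: joints at [-1.26, 0.615, -0.013, 1.423, 0.008, 1.103, -0.04], TCP at [0.215, 0.613, 0.304] pointing down, gripper open.
Joint ranges: [-3.12, 3.12], [-0.3, 2.06], [-1.34, 1.32], [0.26, 2.42], [-1.36, 4.5], [0.01, 1.98], [-2.84, 2.84]. Speed limits (rad/s): [2.79, 2.79, 3.14, 3.14, 3.14, 3.14, 3.14].

INTERFACE

Orientations are given as a unit quaternion [x, y, z, w].
In Python, from station import arm, snapshot, camera_info, ticket gives the robot as it stands. Calls block until the motion is done:
- arm.movep(position, orientation): joint-space move of the TCP to a pose.
- arm.line_to(position, velocity=0.15, ori=None): straight line of the TCP; ori=None keeps the orientation; velocity is the mean speed in m/s.
- arm.move_j(angles): joint-space move.
- arm.move_gripper(opening, effort=None): opening from 0.0 (shut) to 1.0 (fully open); effort is the grip in N (None keeps the last); returns when the fingers have stopped.
- arm.pause(seconds).
- arm.ik(position, orientation): joint angles nearest the present ones, or None.
- snapshot(name): name is "scene" or "top" or "wrist"; returns the picture (480x640x3 uint8, blue, green, red); there is no depth.
- camera_info(name): a dict with "fx", "fy", "cx", "cy" (pixels), "R" (3x3) and "t" (3): a world point X has camera coordinates R X + t; the wrist camera has in their place "T_tool_cam" (4x4, takes a point from camera to tool coordinates, whose origin is the TCP and whose axes are the tool frame's). Camera axes: x right, y down, z forward; pixel columns grow to the right and rows downward; lengths in m; the calibration is good to about 2 mm. A picture is of the moment at which its call begins: read the wrist's pose just before it. camera_info takes no time and is no camera call.
A pose or a line that the arm cannot do raises arm.MotionError and nothing moves.
- ticket.finish_job(): hands the job in, once; it reports no verdict.
Readings, each from a call of its own:
- arm.read_time(): time.
- arm.read_joint_positions(): joint angles.
- arm.read_dq(): joint speeds.
- arm.read_effort(): joint torques, N m.
- arm.read_tool_pos(): TCP position.
- arm.read_eef_rot(): TCP orientation.
- arm.read_ft_force(): force on the tool from outside, world axes, zero at the start.
- arm.read_wrist_torque(): the same for the moment, N m.
- arm.read_opening(): opening from 0.0 (shut) to 1.0 (fully open).
Only numpy, scipy, OpenCV 4.12 (cv2) and the standard library are available. Lean on these libraries where they do the work, as an engineer would, in place of code of your own. Each camera call takes 0.05 s, during which the arm holds its last target.

## Working session

There is one attempt and no reset: what is moved stays moved. The work goes in short steps, each a Python script; the robot and the scene stay as the last script left them, time stands still between calls to the robot, and variables do not carry over. Pictures are saved under pics/ and viewed, and the job is handed in when it is done.

```bash
ls; mkdir -p pics
python3 - <<'E'
from station import arm, snapshot, camera_info
import cv2
for n in ("scene","top","wrist"):
    cv2.imwrite(f"pics/{n}0.png",snapshot(n)); print(n,camera_info(n))
print(arm.read_time(),arm.read_tool_pos(),arm.read_eef_rot(),arm.read_joint_positions())
E
```

```text
pics
scene {'fx': 622.2023427450589, 'fy': 622.2023427450589, 'cx': 319.63584864437377, 'cy': 242.1474320472355, 'R': array([[-0.09159135,  0.99567057,  0.01584765],
       [ 0.55597881,  0.06433437, -0.82870299],
       [-0.82613472, -0.06709107, -0.55946421]]), 't': array([ 0.10147953, -0.21492651,  1.70956313])}
top {'fx': 508.0644964745819, 'fy': 508.0644964745819, 'cx': 311.20771533931804, 'cy': 234.66689324999223, 'R': array([[ 0.00671072, -0.99947663,  0.03164553],
       [-0.98448711, -0.01215207, -0.1750356 ],
       [ 0.17532855, -0.02998   , -0.9840534 ]]), 't': array([-0.07016167,  0.53889169,  0.98456373])}
wrist {'fx': 420.4234304265701, 'fy': 420.4234304265701, 'cx': 323.26022823452877, 'cy': 243.75927687178998, 'T_tool_cam': array([[-1.24058795e-03, -3.05829730e-01,  9.52085415e-01,
        -7.13453971e-02],
       [ 9.99998663e-01,  6.35248730e-04,  1.50707511e-03,
        -2.42155382e-05],
       [-1.06571943e-03,  9.52086011e-01,  3.05828533e-01,
        -7.73636851e-02],
       [ 0.00000000e+00,  0.00000000e+00,  0.00000000e+00,
         1.00000000e+00]])}
0.15 [0.21466778 0.61306217 0.30298589] [ 0.11780923  0.69722285 -0.11920961  0.69698662] [-1.26044391  0.61572052 -0.0126294   1.42453975  0.00809052  1.10339036
 -0.04040267]
```

View pics/scene0.png

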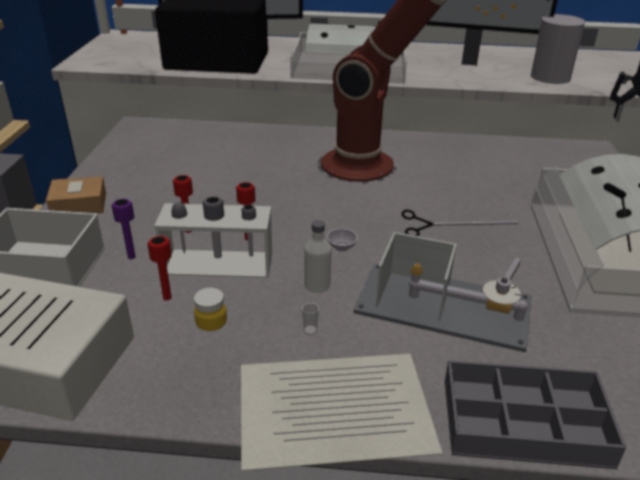

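View pics/top0.png

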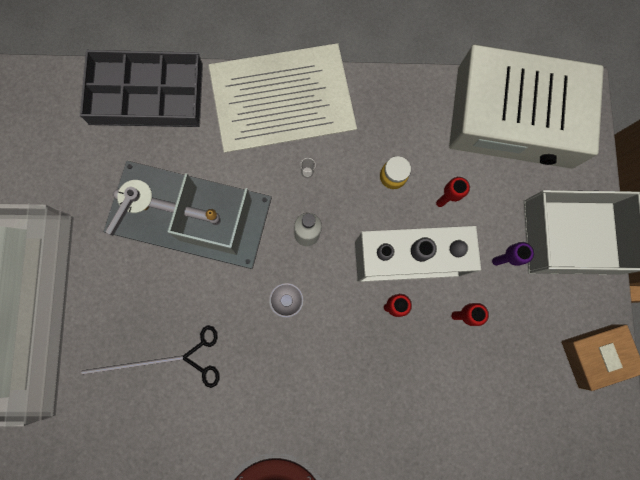

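View pics/wrist0.png

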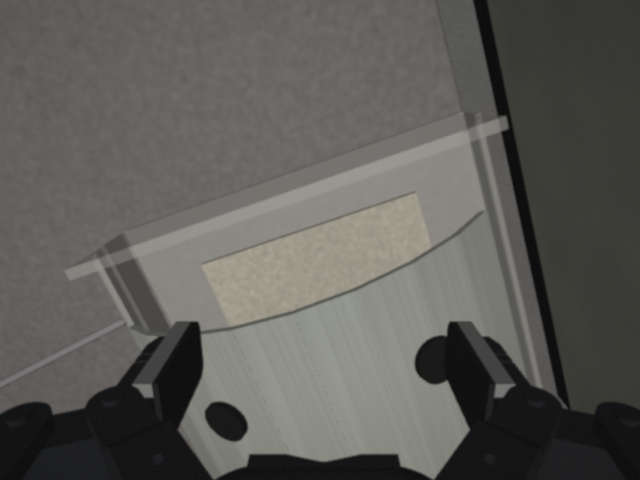

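The top view shows the rack at about (419,253) with three heads: slim sleeve (385,251), large grey head (424,249) and domed obturator (458,248). The stand has its valve at (130,195), its lever pointing towards the robot to (110,232), and its nozzle at (211,215). Possible mix-ups with the large sleeve are the slim sleeve, the obturator, the red ones at (458,187), (399,305) and (475,314), and the purple one at (520,253). I choose (424,249), which is grey and widest, and check it in close crops.

Run:
```python
import cv2,numpy as np
t=cv2.imread("pics/top0.png")
a=cv2.resize(t[215:290,345:490],None,fx=5,fy=5,interpolation=cv2.INTER_CUBIC)
b=cv2.resize(t[150:275,95:280],None,fx=4,fy=4,interpolation=cv2.INTER_CUBIC)
cv2.imwrite("pics/rackcrop.png",a);cv2.imwrite("pics/standcrop.png",b)
s=cv2.imread("pics/scene0.png")
c=cv2.resize(s[180:290,145:290],None,fx=5,fy=5,interpolation=cv2.INTER_CUBIC)
d=cv2.resize(s[225:350,350:540],None,fx=4,fy=4,interpolation=cv2.INTER_CUBIC)
cv2.imwrite("pics/rackscene.png",c);cv2.imwrite("pics/standscene.png",d)
```

```text
(no output)
```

View pics/rackcrop.png

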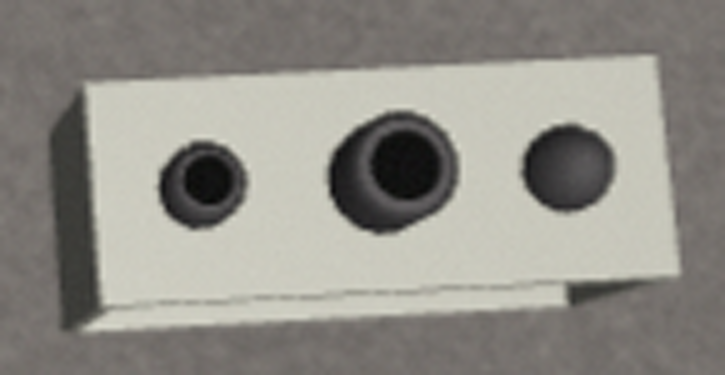

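View pics/standcrop.png

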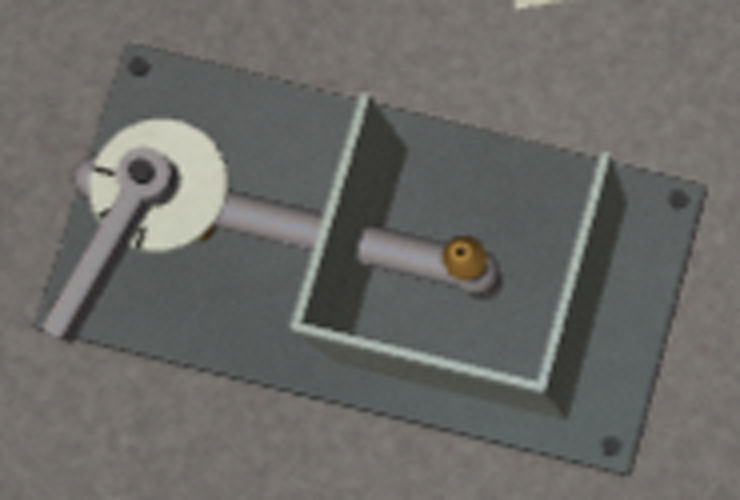

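View pics/rackscene.png

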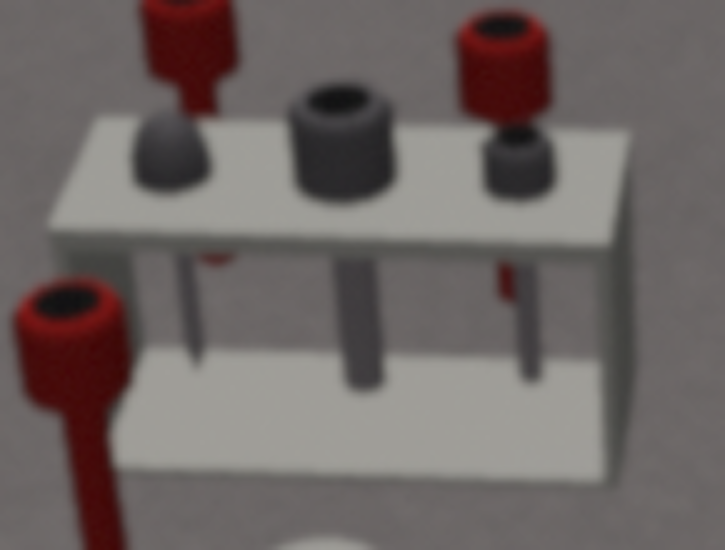

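View pics/standscene.png

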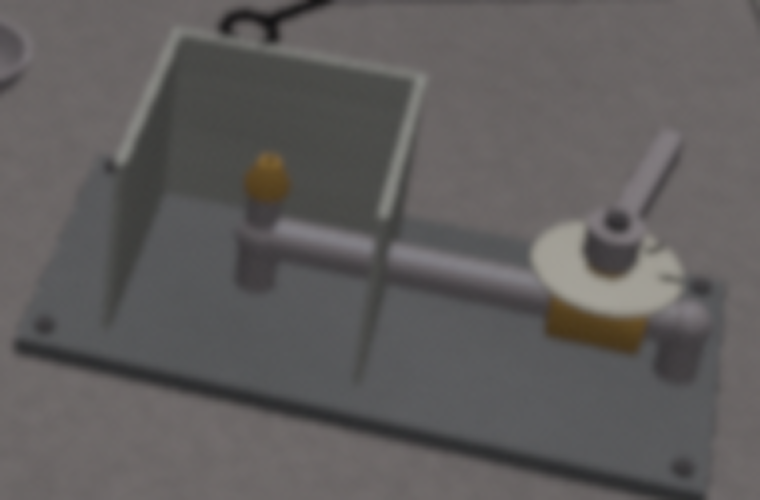

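Crops confirm the middle grey head is clearly the widest and tallest. The lever is already a bit off shut (about 12°). Next I compute positions.

```bash
cat > h.py <<'E'
import numpy as np,cv2
from station import arm,snapshot,camera_info
def ray(n,uv,pose=None):
    c=camera_info(n)
    d=np.array([(uv[0]-c['cx'])/c['fx'],(uv[1]-c['cy'])/c['fy'],1.])
    if n=='wrist':
        p,R=pose; T=c['T_tool_cam']
        return p+R@T[:3,3], R@T[:3,:3]@d
    R=np.array(c['R']);return -R.T@np.array(c['t']),R.T@d
def onz(n,uv,z,pose=None):
    o,d=ray(n,uv,pose); return o+d*(z-o[2])/d[2]
def proj(n,X):
    c=camera_info(n);x=np.array(c['R'])@X+np.array(c['t']);return np.array([c['fx']*x[0]/x[2]+c['cx'],c['fy']*x[1]/x[2]+c['cy']])
E
python3 - <<'E'
from h import *
np.set_printoptions(precision=4,suppress=True)
def A(u,v):return ((u+.5)/5-.5+345,(v+.5)/5-.5+215)
def B(u,v):return ((u+.5)/4-.5+95,(v+.5)/4-.5+150)
def C(u,v):return ((u+.5)/5-.5+145,(v+.5)/5-.5+180)
def D(u,v):return ((u+.5)/4-.5+350,(v+.5)/4-.5+225)
P=lambda f,l,z,n='top':np.array([onz(n,f(*p),z) for p in l])
rk=P(A,[(87,84),(655,56),(681,274),(102,305)],.12);print('rack',rk[:,:2],rk.mean(0), np.linalg.norm(rk-np.roll(rk,1,0),axis=1))
print('head top',P(A,[(405,163)],.156), 'slim',P(A,[(208,180)],.142))
print('head scene',P(C,[(338,99)],.156,'scene'))
pl=P(B,[(128,43),(707,186),(630,473),(38,325)],.012);print('plate',pl[:,:2],pl.mean(0),np.linalg.norm(pl-np.roll(pl,1,0),axis=1))
d=pl[0]+pl[3]-pl[1]-pl[2];print('stand y dir',d/np.linalg.norm(d)); e=pl[0]+pl[1]-pl[2]-pl[3];print('x dir',e/np.linalg.norm(e))
print('noz',P(B,[(461,252)],.085),P(D,[(269,157)],.085,'scene'))
g=P(B,[(366,97),(296,325),(544,386),(606,155)],.11);print('guard',g[:,:2],np.linalg.norm(g-np.roll(g,1,0),axis=1))
print('hub',P(B,[(142,171)],.09),P(D,[(617,219)],.09,'scene'))
print('lever tip',P(B,[(55,332)],.088))
print('bottle top',P(lambda u,v:(u,v),[(308,219)],.15),'dish',P(lambda u,v:(u,v),[(286,300)],.0))
E
```

```text
rack [[ 0.5343 -0.1593]
 [ 0.548  -0.378 ]
 [ 0.4642 -0.3837]
 [ 0.4503 -0.164 ]] [ 0.4992 -0.2713  0.12  ] [0.0841 0.2191 0.084  0.2201]
head top [[ 0.4998 -0.2707  0.156 ]] slim [[ 0.4947 -0.2008  0.142 ]]
head scene [[ 0.4987 -0.2716  0.156 ]]
plate [[0.7025 0.3297]
 [0.6284 0.0193]
 [0.4746 0.056 ]
 [0.5488 0.3653]] [0.5886 0.1926 0.012 ] [0.1578 0.3191 0.1582 0.3181]
stand y dir [0.2327 0.9725 0.    ]
x dir [ 0.9734 -0.2291  0.    ]
noz [[0.5746 0.1354 0.085 ]] [[0.5718 0.1346 0.085 ]]
guard [[0.6452 0.18  ]
 [0.5326 0.2074]
 [0.5047 0.0894]
 [0.618  0.0634]] [0.1197 0.1159 0.1213 0.1163]
hub [[0.6119 0.2914 0.09  ]] [[0.6094 0.2906 0.09  ]]
lever tip [[0.5317 0.3281 0.088 ]]
bottle top [[ 0.5507 -0.0558  0.15  ]] dish [[ 0.4095 -0.015   0.    ]]
```

```bash
cat >> h.py <<'E'
from scipy.spatial.transform import Rotation as Ro
YD=np.array([.2327,.9725]);YD/=np.linalg.norm(YD);XD=np.array([YD[1],-YD[0]])
V=np.array([.6113,.2903]);N=np.array([.574,.1347]);H=np.array([.4993,-.2710]);RY=3.6*np.pi/180
def quat(j):
    y=np.array([j[0],j[1],0.]);y/=np.linalg.norm(y);x=np.array([0,0,-1.]);return Ro.from_matrix(np.c_[x,y,np.cross(x,y)]).as_quat()
def ldir(a): # lever direction at valve angle a
    return -XD*np.cos(a)+YD*np.sin(a)
def pose(): return np.array(arm.read_tool_pos()),Ro.from_quat(arm.read_eef_rot()).as_matrix()
E
python3 - <<'E'
from h import *
np.set_printoptions(precision=3,suppress=True)
print(pose()[1])
for s in (1,-1):
    for a in (.2,.785):
        d=ldir(a); p=V+.058*d; q=quat(s*np.array([-d[1],d[0]]))
        for z in (.133,.23): print('lev',s,a,p,arm.ik([*p,z],q))
    j=s*np.array([np.cos(RY),np.sin(RY)])
    for p,z in ((H,.197),(H,.362),(N,.362),(N,.272)): print('slv',s,p,z,arm.ik([*p,z],quat(j)))
E
```

```text
[[-0.001  0.33   0.944]
 [-0.002  0.944 -0.33 ]
 [-1.    -0.002  0.   ]]
lev 1 0.2 [0.559 0.315] [-1.095  1.09   1.13   1.634 -1.071  1.152 -1.684]
lev 1 0.2 [0.559 0.315] [-1.096  0.937  1.132  1.559 -0.886  1.229 -1.812]
lev 1 0.785 [0.581 0.34 ] [-0.234  0.91  -0.619  1.501  0.609  0.929  2.651]
lev 1 0.785 [0.581 0.34 ] [-0.228  0.795 -0.638  1.425  0.501  1.086  2.736]
slv 1 [ 0.499 -0.271] 0.197 [ 0.09   0.685  0.601  1.8   -0.512  0.817  1.008]
slv 1 [ 0.499 -0.271] 0.362 [-0.151  0.621  1.068  1.598 -0.564  1.264  1.078]
slv 1 [0.574 0.135] 0.362 [-0.532  0.494  0.426  1.528 -0.215  1.166 -0.002]
slv 1 [0.574 0.135] 0.272 [-0.496  0.573  0.367  1.656 -0.241  0.957  0.021]
lev -1 0.2 [0.559 0.315] [-0.548  0.791  0.001  1.615 -0.001  0.735  0.59 ]
lev -1 0.2 [0.559 0.315] [-0.558  0.672  0.019  1.54  -0.015  0.929  0.601]
lev -1 0.785 [0.581 0.34 ] [-0.627  0.834  0.118  1.516 -0.122  0.799  0.089]
lev -1 0.785 [0.581 0.34 ] [-0.645  0.724  0.152  1.441 -0.121  0.986  0.087]
slv -1 [ 0.499 -0.271] 0.197 [-0.153  0.898  1.132  1.807 -0.93   1.082 -1.744]
slv -1 [ 0.499 -0.271] 0.362 [-0.175  0.65   1.136  1.599 -0.608  1.29  -2.021]
slv -1 [0.574 0.135] 0.362 [-0.015  0.496 -0.407  1.51   0.205  1.178  2.747]
slv -1 [0.574 0.135] 0.272 [ 0.019  0.589 -0.464  1.639  0.303  0.986  2.658]
```

Run:
```python
from h import *
np.set_printoptions(precision=4,suppress=True)
a=.2;d=ldir(a);p=V+.058*d;q=quat([d[1],-d[0]])
arm.movep([*p,.24],q)
arm.move_gripper(.55,30)
print(arm.read_time(),pose()[0]);cv2.imwrite('pics/w1.png',snapshot('wrist'))
```

```text
2.3 [0.5586 0.3149 0.24  ]
```

View pics/w1.png

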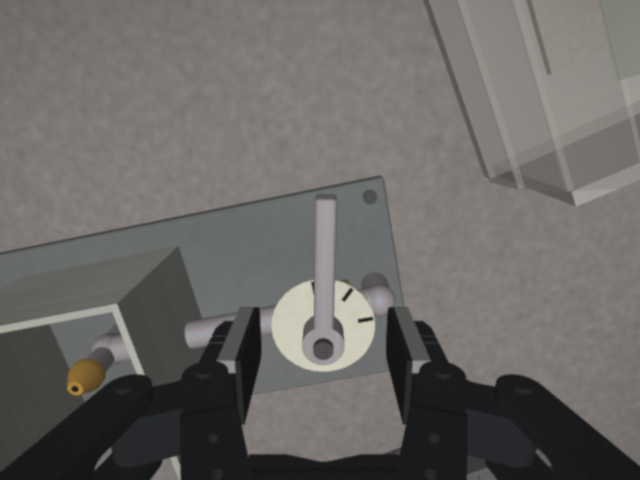

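The lever runs straight up the image from the hub (322,346) to the tip (326,196), centred between the jaws. The marks are at (314,287) shut, (348,294) half and (365,320) open.

Run:
```python
from h import *
np.set_printoptions(precision=4,suppress=True)
P=pose()
hub=onz('wrist',(322.5,347),.095,P);tip=onz('wrist',(326,196),.088,P);noz=onz('wrist',(75,388),.085,P)
print(hub,tip,noz,np.linalg.norm(tip-hub))
dk=P[1]
d=ldir(0);l=(tip-V.tolist().__add__([0]) if 0 else tip[:2]-V)
ang=np.arctan2(l@YD,l@-XD);print('valve angle',ang)
# pinch
q=arm.read_eef_rot()
p=V+.058*ldir(ang)
q=quat([ldir(ang)[1],-ldir(ang)[0]])
arm.line_to([*p,.135],.12,q)
print('F',arm.read_ft_force())
arm.move_gripper(0,30)
print('F',arm.read_ft_force(),arm.read_opening(),arm.read_time(),pose()[0])
cv2.imwrite('pics/t1.png',snapshot('top'));cv2.imwrite('pics/w2.png',snapshot('wrist'))
open('ang','w').write(str(ang))
```

```text
[0.6092 0.2914 0.095 ] [0.5299 0.3302 0.088 ] [0.5756 0.1337 0.085 ] 0.0886839683628349
valve angle 0.2211152699400772
F [ 0.2652 -0.2002  0.7249]
F [-0.6518 -1.4083  3.8912] 0.1312909861602238 3.775 [0.5594 0.3159 0.1358]
```

View pics/w2.png

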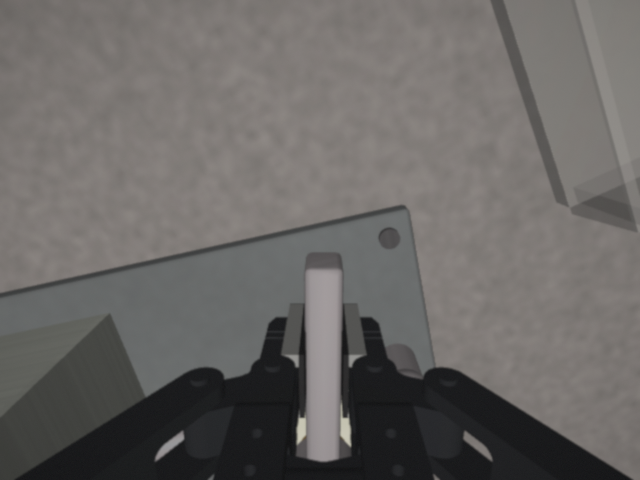

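The lever is pinched between the pads (bar column about 324; opening 0.131 is about 11 mm). Now the arc to 45°.

Run:
```python
from h import *
np.set_printoptions(precision=3,suppress=True)
a0=float(open('ang').read())
for a in np.linspace(a0,.785,6)[1:]:
    d=ldir(a);arm.line_to([*(V+.058*d),.135],.06,quat([d[1],-d[0]]))
    print(arm.read_time(),arm.read_ft_force())
arm.pause(.2);print(arm.read_ft_force(),pose()[0],[*(V+.058*d)])
arm.move_gripper(.5,30)
arm.line_to([*(V+.058*d),.27],.2)
print(arm.read_time())
cv2.imwrite('pics/w3.png',snapshot('wrist'))
```

```text
4.1417 [-1.93  -0.89   5.201]
4.4083 [-2.085 -1.583  6.209]
4.675 [-1.468 -1.366  6.45 ]
4.9417 [-1.76  -2.     6.331]
5.2083 [-1.928 -0.642  6.838]
[-1.655 -1.19   6.431] [0.581 0.339 0.136] [np.float64(0.5809380673889881), np.float64(0.3397181449279956)]
6.6417
```

View pics/w3.png

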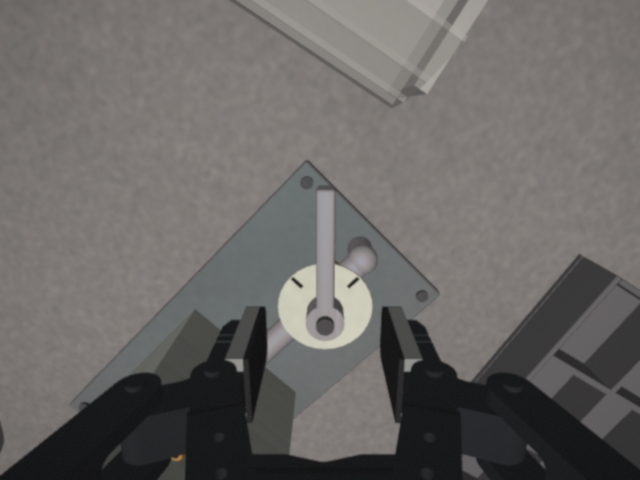

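The lever runs from the hub (325,324) to the tip (325,189), midway between the remaining marks at (297,283) and (353,282), so half open. A numeric check, then the rack.

Run:
```python
from h import *
np.set_printoptions(precision=4,suppress=True)
P=pose()
tip=onz('wrist',(325.5,189),.088,P);bas=onz('wrist',(325,290),.088,P)
l=(tip-bas)[:2];print('angle',np.degrees(np.arctan2(l@YD,l@-XD)),tip)
l=tip[:2]-V;print('angle',np.degrees(np.arctan2(l@YD,l@-XD)))
# plate -x edge vs lever, both in this picture
e=(onz('wrist',(438,293),.012,P)-onz('wrist',(308,161),.012,P))[:2];print('plate +y edge dir vs XD deg',np.degrees(np.arctan2(e@YD,e@XD)))
arm.move_gripper(.85,30)
j=[np.cos(RY),np.sin(RY)]
arm.movep([*H,.30],quat(j))
print(arm.read_time(),pose()[0]);cv2.imwrite('pics/w4.png',snapshot('wrist'));cv2.imwrite('pics/t2.png',snapshot('top'))
```

```text
angle 45.10097621690226 [0.5647 0.3672 0.088 ]
angle 45.35435600551534
plate +y edge dir vs XD deg -0.30404271596077737
9.3 [ 0.5003 -0.2696  0.2998]
```

View pics/w4.png

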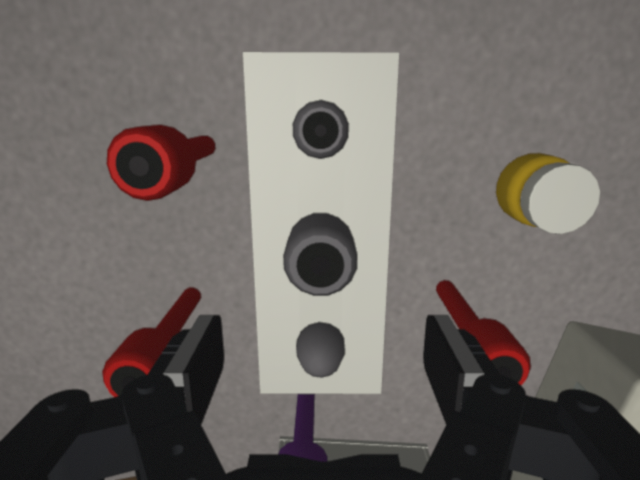

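View pics/t2.png

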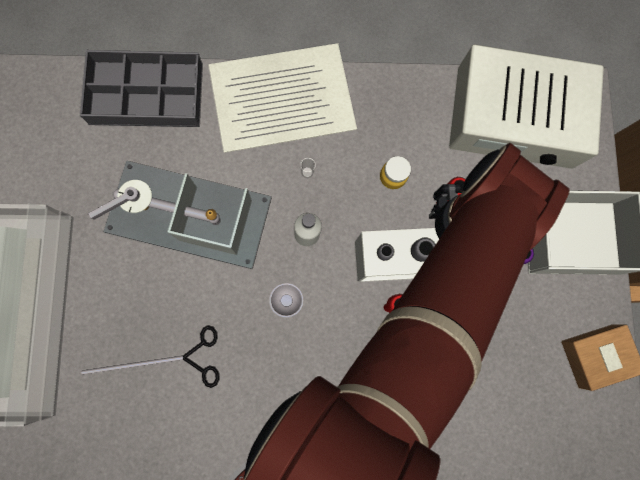

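The lever now points half-way, measured at about 45.2°, and has been released. The wrist view shows the large head's bore at (320,263), centred between the jaws; the red lookalikes sit to the sides. I check their clearance before descending.

Run:
```python
from h import *
np.set_printoptions(precision=4,suppress=True)
P=pose()
print('head wrist',onz('wrist',(320,264),.156,P), 'rack corners',[onz('wrist',u,.12,P)[:2] for u in((244,53),(398,53),(382,393),(261,393))])
# red heads: triangulate top & scene; 
def tri(a,b):
    (o1,d1),(o2,d2)=a,b
    A=np.c_[d1,-d2];s=np.linalg.lstsq(A,o2-o1,rcond=None)[0];return (o1+d1*s[0]+o2+d2*s[1])/2,np.linalg.norm(o1+d1*s[0]-o2-d2*s[1])
for t,s in (((460,185),(159,243)),((400,305),(245,187)),((477,314),(182,181)),((521,252),(123,205))): print(tri(ray('top',t),ray('scene',s)))
```

```text
head wrist [ 0.4996 -0.2723  0.156 ] rack corners [array([ 0.4508, -0.1655]), array([ 0.5349, -0.1599]), array([ 0.5501, -0.3799]), array([ 0.4647, -0.3856])]
(array([ 0.6246, -0.3452,  0.1317]), np.float64(0.004457154647260572))
(array([ 0.3959, -0.2268,  0.1303]), np.float64(0.0006963599554249052))
(array([ 0.3806, -0.369 ,  0.1274]), np.float64(0.0009487870074324243))
(array([ 0.4967, -0.458 ,  0.1292]), np.float64(0.0011691270641256523))
```

Run:
```python
from h import *
np.set_printoptions(precision=4,suppress=True)
G=[.4995,-.2713,.192]
arm.line_to(G,.12)
print(arm.read_ft_force(),pose()[0])
arm.move_gripper(0,60)
print(arm.read_ft_force(),arm.read_opening(),arm.read_time(),pose()[0])
cv2.imwrite('pics/s5.png',cv2.resize(snapshot('scene')[130:310,100:340],None,fx=3,fy=3))
arm.line_to([G[0],G[1],.205],.05)
print(arm.read_ft_force(),arm.read_opening())
cv2.imwrite('pics/s6.png',cv2.resize(snapshot('scene')[130:310,100:340],None,fx=3,fy=3))
```

```text
[ 0.5168 -0.5904  0.4461] [ 0.4999 -0.2717  0.1927]
[-0.5984  0.3465  5.0238] 0.4736706027247492 10.8333 [ 0.4999 -0.2716  0.193 ]
[ 0.4998  0.0861 -1.6279] 0.474370469590028
```

View pics/s6.png

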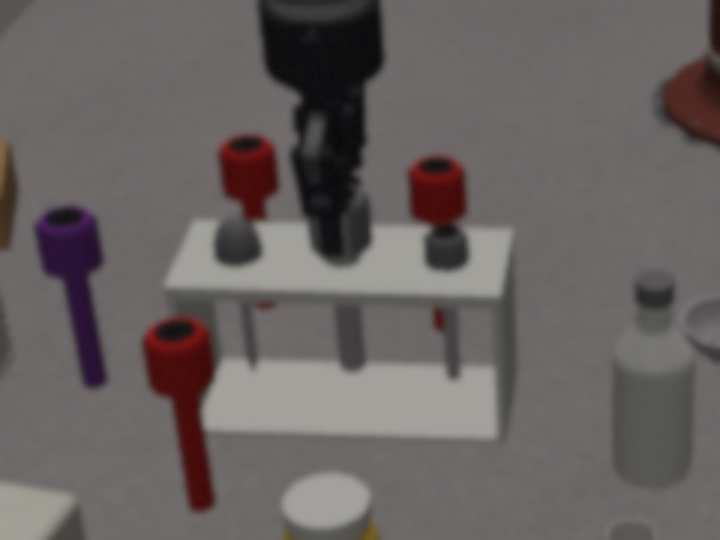

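The head is gripped and the tube has begun to rise; its end is at about (352,365) in the crop, and the force shows its weight. Next: lift, carry over the bottle, and stop above the nozzle.

Run:
```python
from h import *
np.set_printoptions(precision=4,suppress=True)
arm.line_to([.4995,-.2713,.365],.12)
print(arm.read_time(),arm.read_ft_force(),arm.read_opening())
arm.line_to([*N,.365],.15)
print(arm.read_time(),arm.read_ft_force(),arm.read_opening(),pose())
s=snapshot('scene');t=snapshot('top')
cv2.imwrite('pics/s7f.png',s);cv2.imwrite('pics/t7f.png',t)
cv2.imwrite('pics/s7.png',cv2.resize(s[100:340,290:550],None,fx=2.4,fy=2.4,interpolation=cv2.INTER_CUBIC))
cv2.imwrite('pics/t7.png',cv2.resize(t[130:330,90:350],None,fx=3,fy=3,interpolation=cv2.INTER_CUBIC))
```

```text
12.825 [-0.4198 -0.2655 -1.9034] 0.4723394175222765
15.725 [-0.0626 -0.0235 -1.5168] 0.4721094408124466 (array([0.574 , 0.134 , 0.3651]), array([[ 0.0001,  0.9981,  0.0618],
       [-0.0003,  0.0618, -0.9981],
       [-1.    ,  0.    ,  0.0003]]))
```

View pics/s7.png

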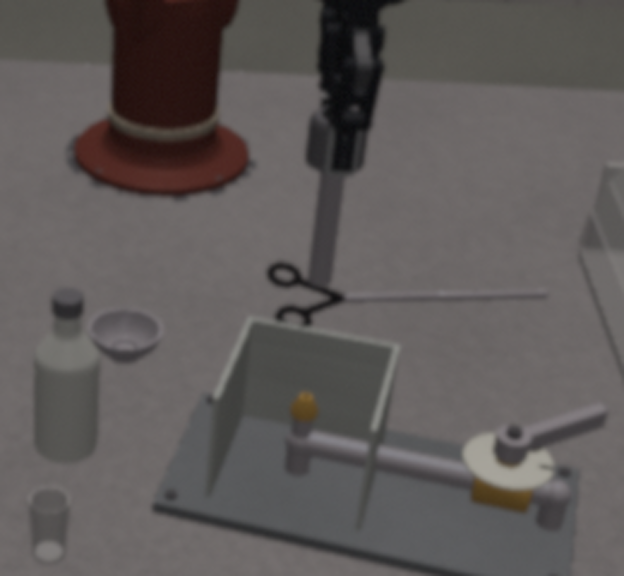

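View pics/t7.png

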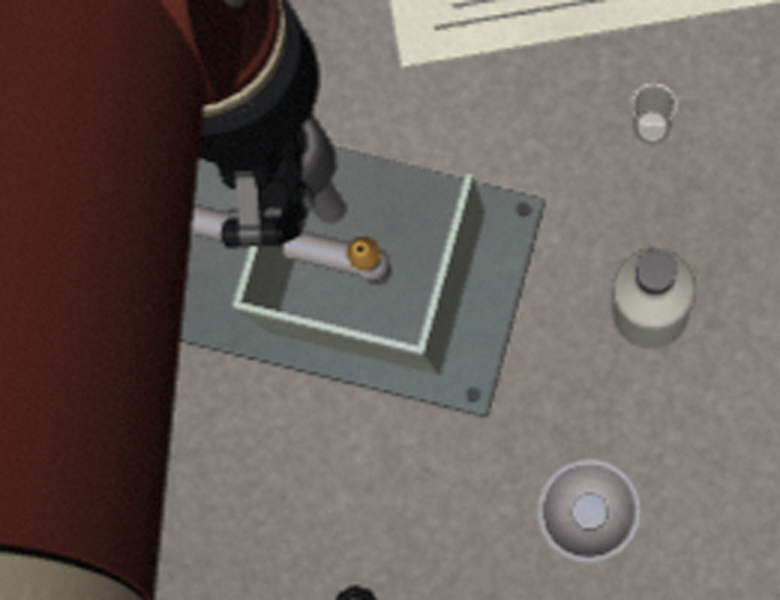

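In the scene crop the tube runs from (330,170) to its end at about (320,280), and hangs visually upright. In the top crop the end is near (332,210). I compare both with the predicted axis.

Run:
```python
from h import *
np.set_printoptions(precision=2,suppress=True)
for z in (.19,.193,.20,.25,.285):
    print(z,proj('scene',np.array([*N,z])),proj('top',np.array([*N,z])))
s=cv2.imread('pics/s7f.png');t=cv2.imread('pics/t7f.png')
ps=[];
for X,n in ((np.array([*N,.193]),'s'),(np.array([*N,.193]),'t')):
    im=s if n=='s' else t
    u=proj('scene' if n=='s' else 'top',X).astype(int)
    c=im[u[1]-45:u[1]+30,u[0]-35:u[0]+40];ps.append(cv2.resize(c,None,fx=5,fy=5,interpolation=cv2.INTER_CUBIC));print(u-[35,45])
cv2.imwrite('pics/end.png',cv2.convertScaleAbs(np.hstack(ps),alpha=1.6))
```

```text
0.19 [422.98 217.38] [200.45 199.95]
0.193 [423.16 215.96] [200.14 199.54]
0.2 [423.59 212.63] [199.4  198.56]
0.25 [426.72 188.14] [193.78 191.11]
0.285 [429.01 170.23] [189.43 185.35]
[388 170]
[165 154]
```

View pics/end.png

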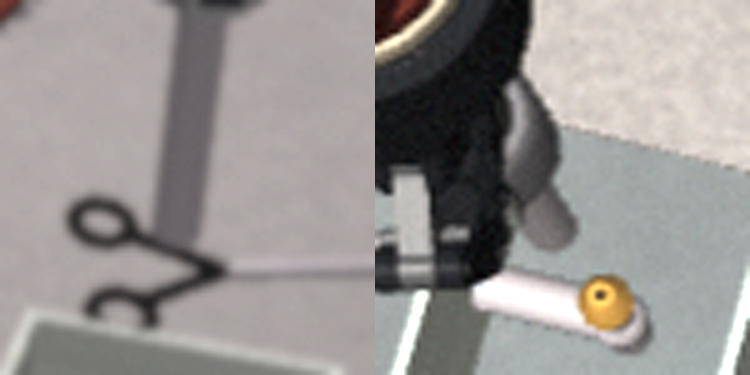

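Prediction and images agree within about 1 px: the end's offset is about 1.5 mm, its height about 0.192 m, and the tilt about 1° at most. I lower to just above the guard rim and measure relative to the nozzle.

Run:
```python
from h import *
np.set_printoptions(precision=4,suppress=True)
arm.line_to([*N,.300],.08)
arm.pause(.3)
print(arm.read_time(),arm.read_ft_force(),arm.read_opening(),pose()[0])
s=snapshot('scene');t=snapshot('top')
cv2.imwrite('pics/s8f.png',s);cv2.imwrite('pics/t8f.png',t);cv2.imwrite('pics/w8.png',snapshot('wrist'))
a=cv2.resize(s[185:285,375:475],None,fx=4,fy=4,interpolation=cv2.INTER_CUBIC)
b=cv2.resize(t[165:265,160:260],None,fx=4,fy=4,interpolation=cv2.INTER_CUBIC)
cv2.imwrite('pics/e8.png',cv2.convertScaleAbs(np.hstack([a,b]),alpha=1.6))
```

```text
17.0833 [-0.1071 -0.2676 -1.6295] 0.4780767910261847 [0.5741 0.1347 0.3004]
```

View pics/e8.png

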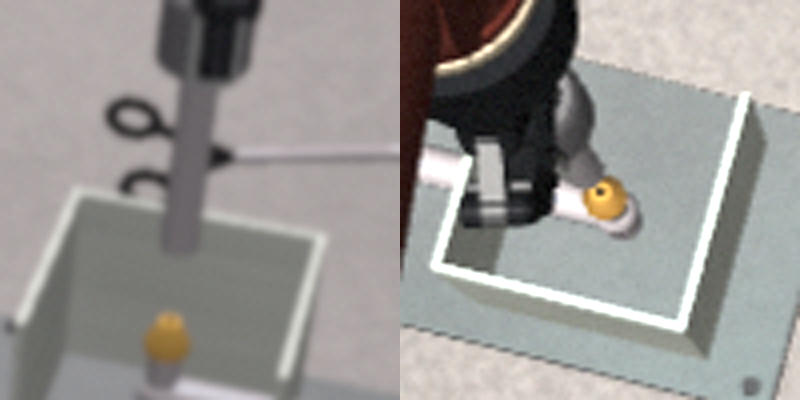

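View pics/w8.png

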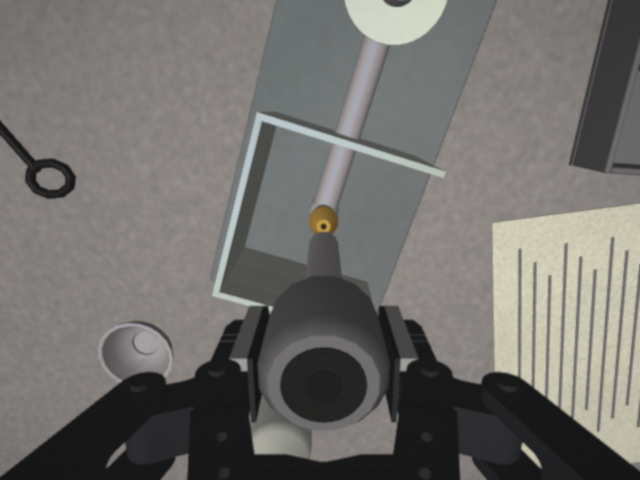

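Run:
```python
from h import *
np.set_printoptions(precision=4,suppress=True)
s=cv2.GaussianBlur(cv2.imread('pics/s8f.png'),(1,3),0);g=s.mean(2)
def edges(r,lo,hi):
    d=np.gradient(cv2.GaussianBlur(g[r:r+1,:].astype(np.float32),(3,1),0)[0]);
    x=np.arange(lo,hi);seg=d[lo:hi]
    def pk(i):
        if 0<i<len(seg)-1:
            a,b,c=seg[i-1:i+2];return x[i]+.5*(a-c)/(a-2*b+c)
        return x[i]
    return pk(seg.argmin()),pk(seg.argmax())
for r in (209,211,213,237,239,241,243): print(r,edges(r,412,434))
for z in (.2,.19,.15,.135,.128): print(z,proj('scene',np.array([*N,z])))
print('tip pred',proj('scene',np.array([*N,.085])),proj('top',np.array([*N,.085])))
hsv=cv2.cvtColor(cv2.imread('pics/s8f.png'),cv2.COLOR_BGR2HSV)
m=(hsv[...,1]>120)&(hsv[...,0]<30);m[:255]=0;m[285:]=0;m[:,:400]=0;m[:,440:]=0
for r in range(260,277):
    c=np.where(m[r])[0]
    if len(c):print(r,c.min(),c.max())
```

```text
209 (np.float64(418.9355830401182), np.float64(428.95967730507255))
211 (np.float64(418.8089888840914), np.float64(413.10227217525244))
213 (np.float64(418.70710054039955), np.float64(414.60504227876663))
237 (np.float64(415.6551719009876), np.float64(425.243590131402))
239 (np.float64(415.1491217315197), np.float64(425.22656287252903))
241 (np.float64(414.62069150805473), np.float64(425.2659570276737))
243 (np.float64(414.5000016987324), np.float64(424.91463409364223))
0.2 [423.5896 212.6297]
0.19 [422.9823 217.3808]
0.15 [420.6126 235.9198]
0.135 [419.7477 242.6861]
0.128 [419.3484 245.81  ]
tip pred [416.9537 264.5444] [210.2338 212.909 ]
264 416 417
265 415 419
266 414 419
267 413 420
268 412 420
269 412 420
270 412 421
271 412 421
272 412 421
273 413 420
274 414 419
```

The tube axis in the scene picture (420.2 at row 239, 423.95 at row 209) matches the predicted vertical through the nozzle to within 0.1 px. In the wrist picture the tube end (column 323.5) and nozzle bore (323) coincide. The final descent puts the end at z = 0.095.

Run:
```python
from h import *
np.set_printoptions(precision=4,suppress=True)
arm.line_to([*N,.268],.05)
arm.pause(.5)
print(arm.read_time(),arm.read_ft_force(),arm.read_opening(),pose()[0],abs(arm.read_dq()).max())
s=snapshot('scene');t=snapshot('top')
cv2.imwrite('pics/s9f.png',s);cv2.imwrite('pics/t9f.png',t);cv2.imwrite('pics/w9.png',snapshot('wrist'))
a=cv2.resize(s[200:300,375:475],None,fx=4,fy=4,interpolation=cv2.INTER_CUBIC)
b=cv2.resize(t[165:265,160:260],None,fx=4,fy=4,interpolation=cv2.INTER_CUBIC)
cv2.imwrite('pics/e9.png',cv2.convertScaleAbs(np.hstack([a,b]),alpha=1.6))
print(proj('scene',np.array([*N,.095])))
```

```text
18.525 [-0.0921 -0.7582  0.0849] 0.472516841580389 [0.574  0.1347 0.2681] 0.0021394610306209906
[417.5019 260.2562]
```

View pics/e9.png

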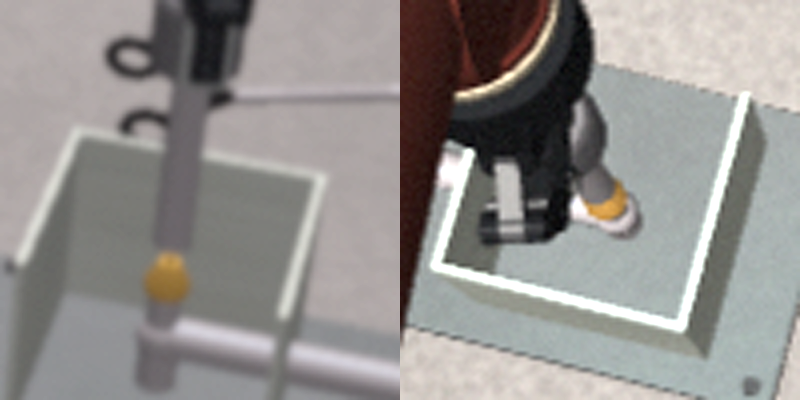

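View pics/w9.png

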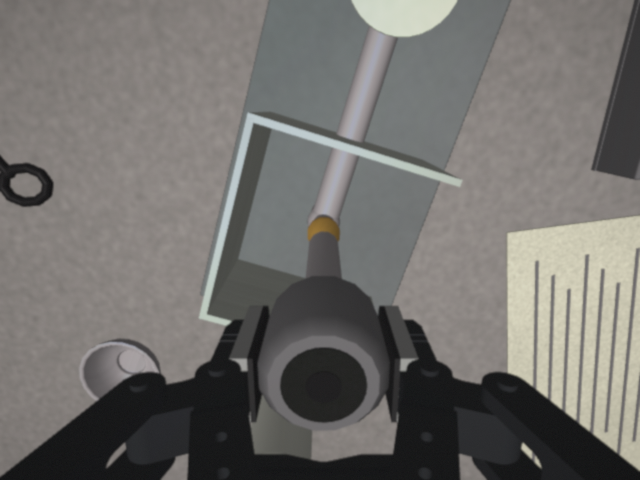

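View pics/s9f.png

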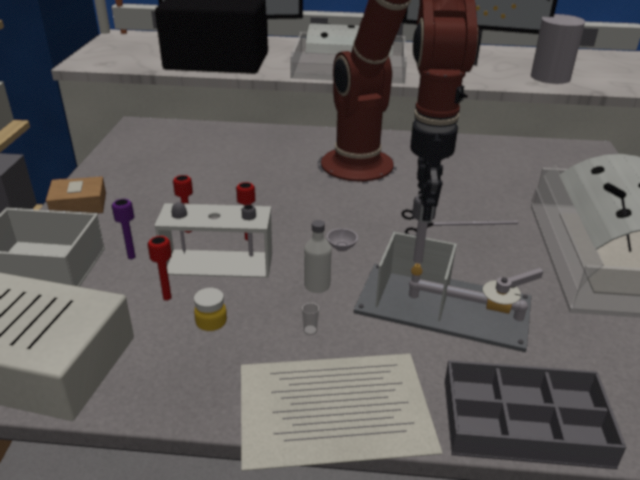

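The tube end sits just above the tip, centred (wrist columns 323/323), and the other things are unmoved. But the vertical force reads about 0 instead of −1.6 N, so I re-read it to rule out contact.

Run:
```python
from h import *
np.set_printoptions(precision=3,suppress=True)
for i in range(6): arm.pause(.1);print(arm.read_ft_force(),arm.read_wrist_torque(),abs(arm.read_dq()).max())
s=cv2.imread('pics/s9f.png');g=s.mean(2)
for r in range(252,272): print(r,g[r,414:422].astype(int))
```

```text
[ 0.329  0.038 -1.54 ] [ 0.01   0.005 -0.012] 0.0015156790681259264
[-0.435  0.221 -1.821] [-0.032 -0.015  0.029] 0.0026764872039157827
[-0.668 -0.451 -1.412] [-0.004 -0.046 -0.001] 0.0013929843025534646
[-0.058  0.261 -2.364] [-0.043 -0.003  0.015] 0.001902850348892485
[-0.222  0.94  -2.192] [ 0.023  0.041 -0.045] 0.0014533957631536342
[-0.045  0.756 -1.974] [ 0.043 -0.001 -0.011] 0.002066537106512804
252 [64 61 63 64 65 64 66 65]
253 [65 62 63 65 66 65 65 65]
254 [63 62 63 65 65 65 66 65]
255 [64 62 64 65 66 66 65 64]
256 [63 62 64 66 64 66 65 64]
257 [63 63 64 65 65 65 65 64]
258 [63 63 65 65 65 65 66 64]
259 [62 63 64 65 66 66 65 64]
260 [64 64 65 66 66 66 65 64]
261 [67 65 67 67 67 66 66 65]
262 [72 72 73 73 71 70 69 68]
263 [78 82 83 80 79 78 75 73]
264 [83 89 88 84 85 86 82 76]
265 [83 90 88 82 86 89 85 78]
266 [78 83 83 82 85 85 81 77]
267 [72 74 75 76 78 77 76 76]
268 [69 69 70 71 71 71 70 74]
269 [67 68 68 68 69 69 68 71]
270 [65 65 65 67 66 66 66 68]
271 [63 63 64 63 65 65 64 66]
```

It was noise: the mean is about −1.9 N (sleeve weight), so there is no contact. The tube's lower rim at row 262.5 puts the end at z ≈ 0.096. Handing in.

```bash
python3 -c "
from station import ticket,arm
print(arm.read_time());print(ticket.finish_job())"
```

```text
19.275
the job is handed in; nothing more can be done
None
```

The job is handed in at 19.3 s of the 58 s allowed, with the arm still holding the large sleeve over the nozzle.

- **Valve:** I pinched the lever, turned it from about 12° (it did not start fully shut) to half open and let go. The wrist camera afterwards measured 45.1–45.4°, with the lever midway between the shut and open marks.
- **Sleeve:** I lifted the large grey one out of the rack's middle hole, carried it upright over the bottle with its end at about 0.19 m, and lowered it inside the guard.
- **Final position:** The tube end is at about z = 0.095–0.096 m, about 1 cm above the tip. It is centred to about 1 mm and upright within about 1°. The joints are at rest.
- **Everything else:** The final scene picture shows the other things where they started.

One check disagreed. A single force reading at the end showed about 0 N vertically instead of the sleeve's weight. Six repeats averaged about −1.9 N, so I took it as noise rather than contact with the nozzle.

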